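# Rack the formed spine channels

### The arm

A 7-joint arm with a two-finger parallel gripper is mounted at the origin on the work surface. World frame = base frame: x ahead of the robot, y to its left, z up, the work surface at z = 0. Lengths are in m, angles in rad, forces in N, time in s.
With the tool pointing down it reaches from about 0.35 to 0.9 m from the base axis. Payload 8.1 kg.
Tool frame: the origin (TCP) lies at the very end of the fingers, on their centre line; the grasp point (between the pads) lies r.grasp_offset behind it (r.grasp_offset is the distance from the TCP to the grasp point, in m); z points along the fingers, y is the direction in which the jaws open and shut (so a half turn about z gives the same grasp; the last joint's range is limited). The gripper opens to 85 mm and grips with 20 to 120 N. Pads are 22 mm wide; open, the fingers measure 114 mm over their backs; the gripper's body (76 mm by 85 mm) begins 54 mm behind the grasp point. The pads swing forward as they close: fully open they stand 13 mm farther back than shut.
Start: joints at [-1.339, 0.434, 0.025, 1.573, -0.012, 1.134, -0.075], TCP at [0.205, 0.59, 0.231] pointing down, gripper open.
Joint ranges: [-2.62, 2.62], [-0.44, 2.09], [-1.27, 1.32], [0.08, 2.57], [-1.32, 4.46], [0.12, 2], [-2.74, 2.74]. Speed limits (rad/s): [2.22, 2.22, 3.01, 3.01, 3.14, 3.14, 3.14].

### API

Orientations are given as a unit quaternion [w, x, y, z].
In Python, from bench import r gives the robot as it stands. The module is installed in compiled form; this text tells all that it offers.
- The arm moves only by the tool arm_command, never from a script. Its argument "rows" is a list of rows, each an object with "linear": the shift along the tool's x, y, z in mm, a list of three; "twist": the turn about the tool's z in degrees; "gripper": the closure, from 0 (fully open) to 1 (shut). A call has exactly 10 rows; each row is the pose to reach, as a shift and turn from the pose measured when the call began, along the tool's axes at that moment; what a row does not reach only later rows make up. A row lasts 1/10 s, in which the tool goes at most 50 mm and 8.59 degrees, less where a joint would pass 70% of its speed; a pose out of reach is approached as far as the arm can. A call with a gripper value outside its range is refused whole. The fingers move at their own pace and stop on an object; the grip force is fixed at half the most. Time passes only in rows, so rows that repeat a pose let the fingers close, or fill a call up. It gives the time, the measured TCP pose, the force and the opening at its end, in the units of the state.
- r.observe(): the state, without advancing time (a new reading comes with each control period).
- r.capture(name): name is "side" or "top" or "wrist"; returns (picture, depth): 400x640x3 uint8, red, green, blue; 400x640 float32, m along the optical axis (not along the pixel's ray), 0 where there is no reading.
- r.camera_info(name): a dict with "fx", "fy", "cx", "cy" (pixels), "pose" (4x4, takes a point from camera to world coordinates); the wrist camera has in their place "hand_eye" (4x4, takes a point from camera to tool coordinates, whose origin is the TCP and whose axes are the flange's). Camera axes: x right, y up, looking along -z (the intrinsics and any distortion apply to the point x, -y, -z); pixel columns grow to the right and rows downward; lengths in m; the calibration is good to about 2 mm. A picture is of the moment at which its call begins: read the wrist's pose just before it. camera_info takes no time and is no camera call.
- r.job_done(): hands the job in, once; it reports no verdict.
The state is a dict: "time_s": time; "joint_pos": joint angles; "dq": joint speeds; "joint_torque": joint torques, N m; "ee_pos": TCP position; "tcp_rot": TCP orientation; "wrist_force": force on the tool from outside, world axes, zero at the start; "moment": the same for the moment, N m; "width": opening from 0.0 (shut) to 1.0 (fully open).
Only numpy, scipy, OpenCV 4.12 (cv2) and the standard library are available. Lean on these libraries where they do the work, as an engineer would, in place of code of your own. Each camera call takes 0.05 s, during which the arm holds its last target.

### The job

Put the three metal spine channels away in the wooden rack: lift the long blue one out of the forming die and pick the red and yellow ones off the bench, and place each, open side up, in the pocket of its own length and colour so that it sits flat on the pocket's floor. Lower them in rather than letting them fall from a height, and leave the book, the paste jar and the brush where they are.

Things in the scene. Friction and masses are not known exactly. Their poses are not given: they have to be found in the camera images.
- long_mid (a point): Centre (half-way up, 16 mm above its underside) of the long spine channel: a rigid blue U-section, 140 mm long (its x axis), 24 mm wide outside (y), 32 mm high, walls and floor 3 mm, open side up (z), about 95 g (may differ by up to 40 %). Grip it across its width, near the middle. At the start it lies in the groove of the forming die, half sunk.
- medium_mid (a point): Centre (half-way up, 16 mm above its underside) of the medium spine channel: a rigid red U-section, 110 mm long (its x axis), 24 mm wide outside (y), 32 mm high, walls and floor 3 mm, open side up (z), about 75 g (may differ by up to 40 %). Grip it across its width, near the middle. At the start it lies on the bench, open side up.
- short_mid (a point): Centre (half-way up, 16 mm above its underside) of the short spine channel: a rigid yellow U-section, 80 mm long (its x axis), 24 mm wide outside (y), 32 mm high, walls and floor 3 mm, open side up (z), about 55 g (may differ by up to 40 %). Grip it across its width, near the middle. At the start it lies on the bench, open side up.
- pocket_long (a point): Centre of the mouth of the pocket for the long channel, level with the rack's top face (24 mm above the bench). The pocket is lined in blue and has a blue mark at its end; 148 mm long (x axis), 30 mm wide (y), 14 mm deep, 2 mm chamfer at the mouth. A channel fully down in it stands 18 mm proud, its centre 2 mm above this point.
- pocket_medium (a point): Centre of the mouth of the pocket for the medium channel, level with the rack's top face (24 mm above the bench). The pocket is lined in red and has a red mark at its end; 118 mm long (x axis), 30 mm wide (y), 14 mm deep, 2 mm chamfer at the mouth. A channel fully down in it stands 18 mm proud, its centre 2 mm above this point.
- pocket_short (a point): Centre of the mouth of the pocket for the short channel, level with the rack's top face (24 mm above the bench). The pocket is lined in yellow and has a yellow mark at its end; 88 mm long (x axis), 30 mm wide (y), 14 mm deep, 2 mm chamfer at the mouth. A channel fully down in it stands 18 mm proud, its centre 2 mm above this point.
- rack: Fixed wooden rack, 180 mm (x) by 210 mm (y) by 24 mm high, origin at the centre of its underside. Its three pockets lie parallel to its x axis, 72 mm apart: short at y = -72 mm, long at y = 0, medium at y = +72 mm.
- die_groove (a point): Middle of the floor of the groove in the fixed steel forming die, 26 mm above the bench. The groove runs along this frame's x axis, open at both ends, 27 mm wide, 14 mm deep; the die block is 160 mm (x) by 90 mm (y), its top 40 mm above the bench, on a 200 by 130 mm base plate 12 mm thick. Two guide pins, 16 mm across, stand at x, y = +-(88, 52) mm and reach 57 mm above the bench. A channel in the groove stands 18 mm above the die's top.
- book_mid (a point): Bystander: centre of a loose dark-blue bound book, 110 by 160 mm, 35 mm thick, lying flat.
- jar_mid (a point): Bystander: centre of a white paste jar, 70 mm across, 70 mm tall, standing.
- paste_brush_grip (a point): Bystander: handle of a paste brush about 190 mm long lying on the bench.
Things that resemble listed ones, but are neither listed nor needed, are in the scene too. Of the things like the part that bears short_mid, leave any that is purple or white; of the rest the smaller one is meant.

How it is judged:
By the outcome, as a careful person would: the job done as asked, in the order asked, and still so for the second after the job is handed in, with the robot touching nothing.
It also fails if it takes over 72 s, if anything falls off the work surface, if the arm or the gripper's body presses on something with over 40 N, if the wrist force passes 120 N, or if a joint passes its speed limit or range.

## Working session

There is one attempt and no reset: what is moved stays moved. The work goes in short steps, Python scripts to look and compute and a tool call to move; the robot and the scene stay as the last step left them, time stands still between calls to the robot, and variables do not carry over. Pictures are saved under pics/ and viewed, and the job is handed in when it is done.

Besides the shell and the picture viewer there is one more tool, called after ">>>" as name([rows], argument=value, ...), one row to a line, values as JSON. arm_command: Moves the arm, as the interface text tells. Its arguments: {"type":"object","properties":{"rows":{"type":"array","items":{"type":"object","properties":{"linear":{"type":"array","items":{"type":"number"}},"twist":{"type":"number"},"gripper":{"type":"number"}}}}},"required":["rows"]}

```bash
mkdir -p pics
cat > h.py <<'E'
import numpy as np,cv2
from bench import r
def snap(n,f):
    s=r.observe(); p,d=r.capture(n); cv2.imwrite('pics/'+f+'.png',p[:,:,::-1]); np.savez('pics/'+f+'.npz',p=p,d=d,ee=s['ee_pos'],q=s['tcp_rot']); return p,d,s
E
python3 - <<'E'
from h import *
for n in('top','side','wrist'):
    p,d,s=snap(n,n+'0'); i=r.camera_info(n); print(n,i)
print(s, r.grasp_offset)
E
```

```text
top {'fx': 405.0131939861056, 'fy': 405.0131939861056, 'cx': 317.1063942062076, 'cy': 196.92155658565503, 'pose': array([[ 0.1556844 ,  0.96749065, -0.19930932,  0.3979075 ],
       [-0.98780231,  0.15186989, -0.03438228, -0.00121933],
       [-0.00299545,  0.20223099,  0.97933327,  0.94790931],
       [ 0.        ,  0.        ,  0.        ,  1.        ]])}
side {'fx': 495.34605289035267, 'fy': 495.34605289035267, 'cx': 323.2523262953783, 'cy': 198.87574316213855, 'pose': array([[ 0.9681498 ,  0.1660815 , -0.18735769,  0.33174776],
       [-0.25008657,  0.67718154, -0.69201291, -0.86200682],
       [ 0.01194462,  0.7168278 ,  0.69714792,  0.923528  ],
       [ 0.        ,  0.        ,  0.        ,  1.        ]])}
wrist {'fx': 309.1865829952893, 'fy': 309.1865829952893, 'cx': 320.0337668552177, 'cy': 196.69681938057934, 'hand_eye': array([[ 5.52999738e-04,  9.62659197e-01,  2.70715654e-01,
         6.77569153e-02],
       [ 9.99999687e-01, -6.85548768e-04,  3.95064928e-04,
         5.17092659e-04],
       [ 5.65901669e-04,  2.70715351e-01, -9.62659274e-01,
        -1.42352675e-01],
       [ 0.00000000e+00,  0.00000000e+00,  0.00000000e+00,
         1.00000000e+00]])}
{'time_s': 0.1, 'joint_pos': array([-1.3386458 ,  0.43515897,  0.02500641,  1.57397856, -0.01158007,
        1.13398012, -0.07510027]), 'dq': array([ 0.00194496, -0.00295762, -0.00111657, -0.00254091, -0.00092155,
       -0.00164727,  0.00026237]), 'joint_torque': array([ 2.52072095e-03, -6.71750093e+01,  1.02759182e+00, -3.16900992e+01,
        1.56746322e-02,  7.10491411e-03,  7.23421408e-05]), 'ee_pos': array([0.20526432, 0.58987627, 0.23061196]), 'tcp_rot': array([-3.63340495e-05,  1.66639549e-01,  9.86017639e-01, -6.89308262e-04]), 'wrist_force': array([-0.43066358, -0.48370917,  0.6535336 ]), 'moment': array([-0.03049741, -0.06662085,  0.00459752]), 'width': 0.9992009935479896} 0.0187
```

View pics/top0.png

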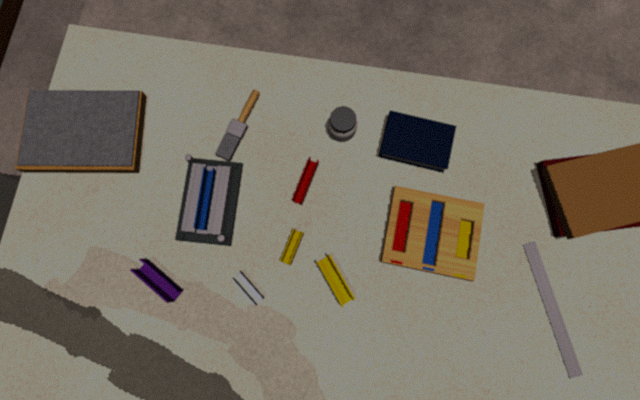

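View pics/side0.png

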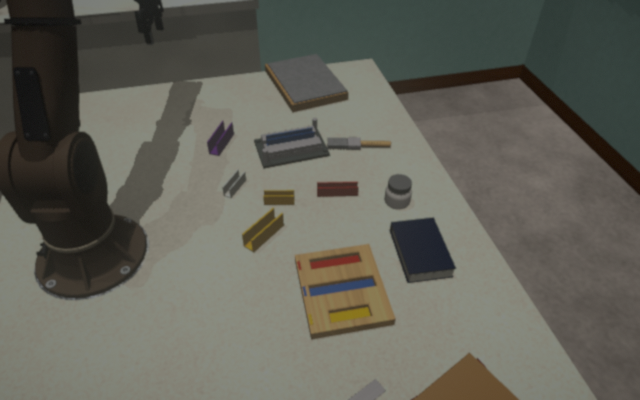

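```bash
cat >> h.py <<'E'
from scipy.spatial.transform import Rotation as R
def campose(n,z=None):
    i=r.camera_info(n)
    if n!='wrist': return i,i['pose']
    q=z['q']; T=np.eye(4); T[:3,:3]=R.from_quat([q[1],q[2],q[3],q[0]]).as_matrix(); T[:3,3]=z['ee']
    return i,T@i['hand_eye']
def cloud(n,f):
    z=np.load('pics/'+f+'.npz'); i,P=campose(n,z); d=z['d']
    v,u=np.mgrid[0:400,0:640]
    c=np.stack([(u-i['cx'])/i['fx']*d,-(v-i['cy'])/i['fy']*d,-d],-1)
    return z['p'],d,c@P[:3,:3].T+P[:3,3]
def onplane(n,f,uv,h):
    z=np.load('pics/'+f+'.npz'); i,P=campose(n,z); uv=np.atleast_2d(uv).astype(float)
    ray=np.stack([(uv[:,0]-i['cx'])/i['fx'],-(uv[:,1]-i['cy'])/i['fy'],-np.ones(len(uv))],-1)@P[:3,:3].T
    return P[:3,3]+ray*((h-P[2,3])/ray[:,2])[:,None]
def masks(p):
    hsv=cv2.cvtColor(p,cv2.COLOR_RGB2HSV); H,S,V=hsv[...,0],hsv[...,1],hsv[...,2]
    return {'red':((H<6)|(H>172))&(S>150)&(V>50),'yellow':(H>22)&(H<34)&(S>150)&(V>50),'blue':(H>100)&(H<125)&(S>150)&(V>50)}
def blobs(m,amin=40):
    n,l,st,c=cv2.connectedComponentsWithStats(m.astype(np.uint8),connectivity=8)
    return [(l==k,c[k],st[k,4]) for k in range(1,n) if st[k,4]>=amin]
def rect(xy):
    (c,(w,h),a)=cv2.minAreaRect(xy.astype(np.float32)*1000)
    if w<h: w,h,a=h,w,a+90
    return np.round(c,1),round(w,1),round(h,1),round((a+90)%180-90,1)
E
python3 - <<'E'
from h import *
for n in('top','side'):
    p,d,X=cloud(n,n+'0')
    for k,m in masks(p).items():
        for b,c,a in blobs(m):
            z=X[b&(d>0)][:,2]; 
            if len(z)<20: continue
            zz=np.percentile(z,[5,50,95])
            hi=b&(d>0)&(X[...,2]>zz[2]-0.006)
            vu=np.argwhere(b)[:,::-1]
            print(n,k,c.round(),a,'z',zz.round(3),'all',rect(X[b&(d>0)][:,:2]),'plane',rect(onplane(n,n+'0',vu,zz[2])[:,:2]))
p=cv2.imread('pics/top0.png'); cv2.imwrite('pics/crop0.png',cv2.resize(p[140:320,170:500],None,fx=2.4,fy=2.4,interpolation=cv2.INTER_CUBIC))
E
```

```text
top red [304. 181.] 468 z [0.002 0.006 0.035] all (array([622.3,  64.9]), 108.5, 24.3, -12.1) plane (array([617.6,  65.5]), 108.8, 24.9, -12.2)
top red [555. 161.] 81 z [0.028 0.031 0.034] all (array([ 759. , -514.3]), 71.5, 10.0, -68.7) plane (array([ 758.1, -514. ]), 71.1, 10.2, -69.6)
top red [402. 226.] 557 z [0.009 0.012 0.014] all (array([ 551.3, -173.6]), 115.1, 26.9, -2.3) plane (array([ 550.9, -173.1]), 114.8, 26.7, -2.4)
top red [631. 225.] 42 z [0.03  0.032 0.034] all (array([ 628.4, -678.5]), 50.0, 6.5, -69.8) plane (array([ 628.1, -677.3]), 50.5, 6.5, -70.0)
top yellow [463. 239.] 409 z [0.009 0.012 0.015] all (array([ 543.5, -316.1]), 88.1, 31.3, -4.3) plane (array([ 543.4, -317.2]), 86.0, 27.5, -3.1)
top yellow [291. 247.] 353 z [0.002 0.006 0.035] all (array([464.5,  72.5]), 78.9, 28.4, -12.9) plane (array([462.9,  70.6]), 77.3, 25.2, -12.6)
top yellow [335. 280.] 736 z [0.003 0.006 0.047] all (array([404.9, -37.5]), 112.6, 33.8, 38.6) plane (array([404.6, -37.2]), 109.3, 34.5, 38.5)
top blue [205. 199.] 371 z [0.027 0.031 0.061] all (array([540. , 280.4]), 137.5, 23.3, 3.2) plane (array([537.2, 275.8]), 136.6, 14.2, 2.9)
top blue [433. 233.] 651 z [0.009 0.012 0.015] all (array([ 547.6, -245.5]), 144.6, 26.2, -3.5) plane (array([ 547.2, -245. ]), 143.8, 24.6, -3.2)
side red [335. 261.] 273 z [0.01  0.012 0.015] all (array([ 550.2, -165.9]), 112.7, 20.9, -3.1) plane (array([ 549.5, -168.6]), 112.0, 17.2, -3.0)
side yellow [263. 230.] 65 z [0.01  0.046 0.049] all (array([400.5, -42.7]), 97.3, 33.0, 40.1) plane (array([402.5, -59.5]), 86.4, 5.9, 38.0)
side yellow [350. 314.] 360 z [0.009 0.012 0.016] all (array([ 543. , -315.9]), 85.4, 31.7, -2.5) plane (array([ 542.4, -314.3]), 84.8, 22.7, -3.1)
```

View pics/crop0.png

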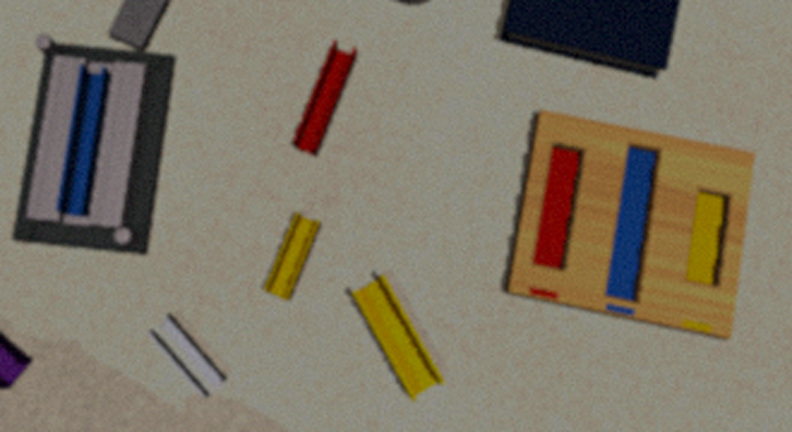

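View pics/wrist0.png

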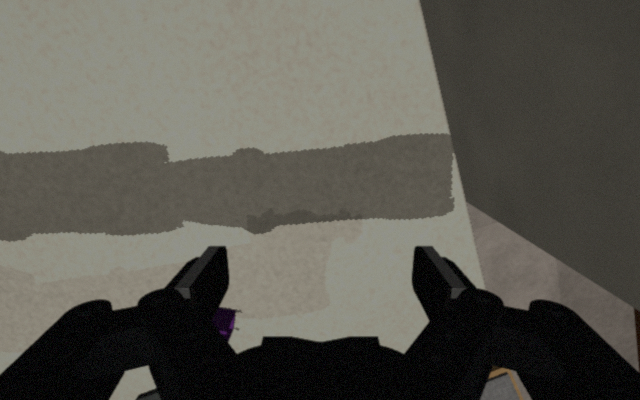

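```bash
cat >> h.py <<'E'
def plan(x,y,z,yaw):
    "yaw: desired channel axis angle deg (world); tool x along yaw+180 nearest"
    s=r.observe(); q=s['tcp_rot']; M=R.from_quat([q[1],q[2],q[3],q[0]]).as_matrix()
    lin=M.T@(np.array([x,y,z])/1000-s['ee_pos'])*1000
    cur=np.degrees(np.arctan2(M[1,0],M[0,0])); dy=(yaw-cur+90)%180-90
    print('t',round(s['time_s'],2),'ee',(s['ee_pos']*1000).round(1),'yaw',round(cur,1),'q',s['joint_pos'].round(2),'F',s['wrist_force'].round(1),'w',round(s['width'],3))
    print('lin',lin.round(1),'twist',round(-dy,1),'tool x',M[:,0].round(3),'z',M[:,2].round(3))
E
python3 -c "
from h import *
plan(539,279,220,3)"
```

```text
t 0.15 ee [205.3 589.9 230.7] yaw 160.8 q [-1.34  0.44  0.03  1.57 -0.01  1.13 -0.08] F [ 0.5 -1.   0.3] w 1.001
lin [-417.3 -184.    11. ] twist -22.2 tool x [-0.944  0.329 -0.   ] z [-0.    -0.001 -1.   ]
```

>>> arm_command([
  {"linear": [-42,-18,1],"twist": -3,"gripper": 0},
  {"linear": [-84,-37,2],"twist": -6,"gripper": 0},
  {"linear": [-126,-55,3],"twist": -9,"gripper": 0},
  {"linear": [-168,-74,4],"twist": -12,"gripper": 0},
  {"linear": [-210,-92,5],"twist": -15,"gripper": 0},
  {"linear": [-252,-110,6],"twist": -18,"gripper": 0},
  {"linear": [-294,-129,7],"twist": -20,"gripper": 0},
  {"linear": [-336,-147,8],"twist": -22,"gripper": 0},
  {"linear": [-378,-166,9],"twist": -22,"gripper": 0},
  {"linear": [-417,-184,11],"twist": -22,"gripper": 0},
])

```text
time_s: 1.15
ee_pos: [0.5401, 0.2772, 0.2199]
tcp_rot: [-0.0, -0.024, 1.0, -0.001]
wrist_force: [1.2, 0.4, 0.5]
width: 0.996
```

Run:
```python
from h import *
plan(539,279,100,3)
snap('wrist','wrist1')
p,d,X=cloud('wrist','wrist1')
for k,m in masks(p).items():
    for b,c,a in blobs(m):
        b=b&(d>0)
        if b.sum()<20: continue
        z=X[b][:,2]; zz=np.percentile(z,[5,50,95])
        print(k,c.round(),a,zz.round(3),rect(X[b][:,:2]),rect(X[b&(X[...,2]>zz[2]-.006)][:,:2]))
```

```text
t 1.15 ee [540.1 277.2 219.9] yaw -177.2 q [-0.62  0.41  0.08  1.64 -0.03  1.09  1.09] F [1.2 0.4 0.5] w 0.996
lin [  1.    2.  119.9] twist -0.2 tool x [-0.999 -0.049  0.   ] z [-0.    -0.001 -1.   ]
red [143. 224.] 646 [0.002 0.004 0.032] (array([621.6,  67.3]), 109.6, 23.0, -11.8) (array([623.1,  76.4]), 108.7, 4.3, -12.2)
red [125. 230.] 242 [0.03  0.032 0.033] (array([619.4,  56. ]), 108.3, 4.1, -11.6) (array([619.4,  56. ]), 108.3, 4.1, -11.6)
yellow [12. 67.] 106 [0.043 0.045 0.046] (array([447.1, -22.8]), 27.5, 5.2, 42.2) (array([447.1, -22.8]), 27.5, 5.2, 42.2)
yellow [54. 70.] 49 [0.003 0.004 0.005] (array([445.7, -14.5]), 15.2, 6.4, 35.5) (array([445.7, -14.5]), 15.2, 6.4, 35.5)
blue [325. 169.] 2590 [0.028 0.029 0.058] (array([539.6, 282. ]), 138.6, 23.1, 3.1) (array([539.7, 282. ]), 138.5, 23.1, 3.1)
```

View pics/wrist1.png

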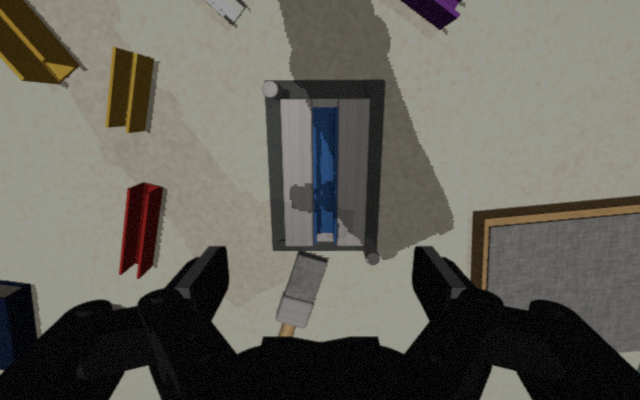

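>>> arm_command([
  {"linear": [0,5,30],"twist": 0,"gripper": 0},
  {"linear": [0,5,60],"twist": 0,"gripper": 0},
  {"linear": [0,5,90],"twist": 0,"gripper": 0},
  {"linear": [0,5,120],"twist": 0,"gripper": 0},
  {"linear": [0,5,140],"twist": 0,"gripper": 0},
  {"linear": [0,5,155],"twist": 0,"gripper": 0},
  {"linear": [0,5,167],"twist": 0,"gripper": 0},
  {"linear": [0,5,174],"twist": 0,"gripper": 0.3},
  {"linear": [0,5,176.5],"twist": 0,"gripper": 0.5},
  {"linear": [0,5,176.5],"twist": 0,"gripper": 0.5},
])

```text
time_s: 2.2
ee_pos: [0.5462, 0.2735, 0.0432]
tcp_rot: [0.002, -0.02, 1.0, -0.003]
wrist_force: [-0.5, 0.1, -1.3]
width: 0.516
```

Run:
```python
from h import *
plan(539.6,282,43,3.1)
p,d,s=snap('wrist','wrist2')
p,d,X=cloud('wrist','wrist2')
```

```text
t 2.2 ee [546.2 273.5  43.2] yaw -177.7 q [-0.6   0.62  0.06  1.8  -0.04  0.73  1.09] F [-0.5  0.1 -1.3] w 0.516
lin [6.3 8.7 0.2] twist -0.8 tool x [-0.999 -0.04  -0.003] z [ 0.003 -0.006 -1.   ]
```

View pics/wrist2.png

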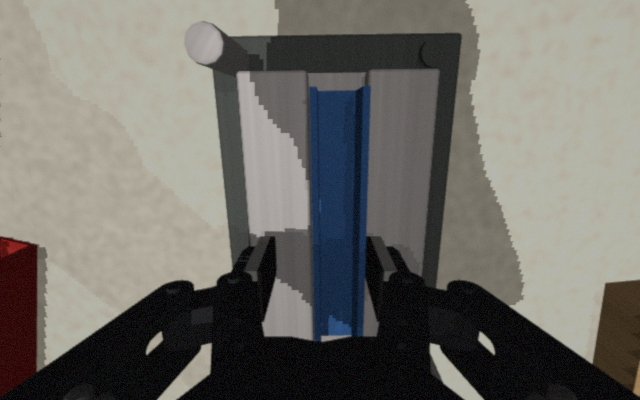

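>>> arm_command([
  {"linear": [6,8.5,0],"twist": -1,"gripper": 0.5},
  {"linear": [6,8.5,0],"twist": -1,"gripper": 0.5},
  {"linear": [6,8.5,0],"twist": -1,"gripper": 0.5},
  {"linear": [6,8.5,0],"twist": -1,"gripper": 0.5},
  {"linear": [6,8.5,0],"twist": -1,"gripper": 0.5},
  {"linear": [6,8.5,0],"twist": -1,"gripper": 0.5},
  {"linear": [6,8.5,0],"twist": -1,"gripper": 0.5},
  {"linear": [6,8.5,0],"twist": -1,"gripper": 0.5},
  {"linear": [6,8.5,0],"twist": -1,"gripper": 0.5},
  {"linear": [6,8.5,0],"twist": -1,"gripper": 0.5},
])

```text
time_s: 3.25
ee_pos: [0.5401, 0.2818, 0.0435]
tcp_rot: [0.002, -0.029, 1.0, -0.003]
wrist_force: [0.1, 0.3, 0.3]
width: 0.507
```

Run:
```python
from h import *
plan(539.6,282,43,3.1)
p,d,s=snap('wrist','wrist3')
p,d,X=cloud('wrist','wrist3')
for b,c,a in blobs(masks(p)['blue']):
    z=X[b][:,2]; print(c,a,np.percentile(z,[5,50,95]).round(3),rect(X[b][:,:2]))
```

```text
t 3.25 ee [540.1 281.8  43.5] yaw -176.7 q [-0.61  0.61  0.06  1.8  -0.04  0.73  1.09] F [0.1 0.3 0.3] w 0.507
lin [0.5 0.2 0.5] twist 0.2 tool x [-0.998 -0.057 -0.003] z [ 0.004 -0.005 -1.   ]
[297.07867495 213.51552795] 1449 [0.057 0.058 0.059] (array([526.4, 271.1]), 111.7, 12.1, -1.8)
[343.37227305 213.00492611] 1421 [0.053 0.058 0.059] (array([525. , 288.7]), 111.1, 11.2, 4.5)
[320.20945772 217.0998458 ] 7782 [0.028 0.029 0.03 ] (array([538.9, 282.1]), 138.4, 18.2, 3.0)
```

View pics/wrist3.png

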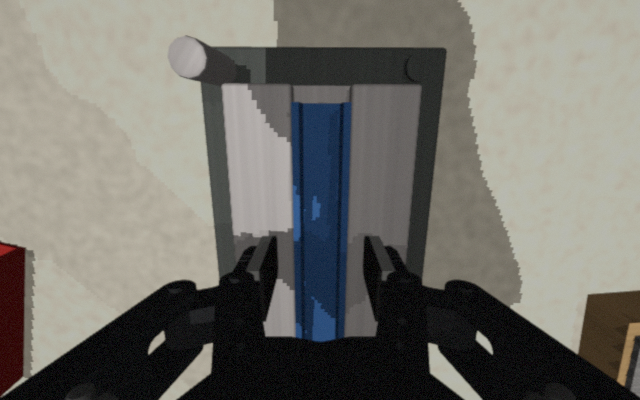

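>>> arm_command([
  {"linear": [0,0,1],"twist": 0,"gripper": 1},
  {"linear": [0,0,1],"twist": 0,"gripper": 1},
  {"linear": [0,0,1],"twist": 0,"gripper": 1},
  {"linear": [0,0,1],"twist": 0,"gripper": 1},
  {"linear": [0,0,1],"twist": 0,"gripper": 1},
  {"linear": [0,0,0],"twist": 0,"gripper": 1},
  {"linear": [0,0,-3],"twist": 0,"gripper": 1},
  {"linear": [0,0,-6],"twist": 0,"gripper": 1},
  {"linear": [0,0,-10],"twist": 0,"gripper": 1},
  {"linear": [0,0,-14],"twist": 0,"gripper": 1},
])

```text
time_s: 4.3
ee_pos: [0.54, 0.2819, 0.0579]
tcp_rot: [0.002, -0.029, 1.0, -0.003]
wrist_force: [-0.1, -0.9, -0.0]
width: 0.264
```

Run:
```python
from h import *
plan(539.6,282,140,3.1)
snap('side','side4')
p,d,s=snap('wrist','wrist4')
```

```text
t 4.3 ee [540.  281.9  57.9] yaw -176.7 q [-0.61  0.59  0.06  1.79 -0.04  0.76  1.09] F [-0.1 -0.9 -0. ] w 0.264
lin [  0.1  -0.4 -82.1] twist 0.2 tool x [-0.998 -0.057 -0.004] z [ 0.004 -0.005 -1.   ]
```

View pics/wrist4.png

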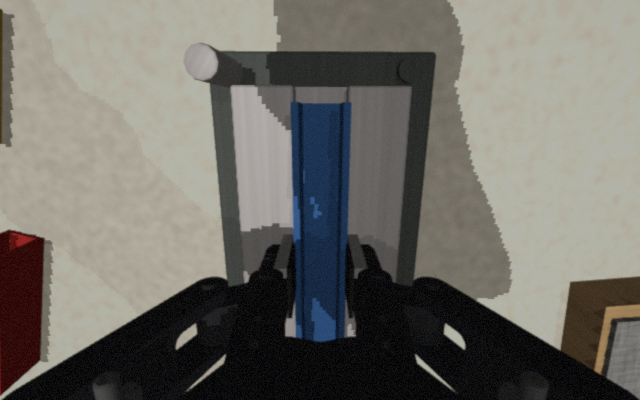

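>>> arm_command([
  {"linear": [0,0,-15],"twist": 0,"gripper": 1},
  {"linear": [0,0,-35],"twist": 0,"gripper": 1},
  {"linear": [0,0,-60],"twist": 0,"gripper": 1},
  {"linear": [0,-5,-80],"twist": 0,"gripper": 1},
  {"linear": [1,-25,-90],"twist": 0,"gripper": 1},
  {"linear": [2,-55,-92],"twist": 1,"gripper": 1},
  {"linear": [4,-95,-92],"twist": 2,"gripper": 1},
  {"linear": [6,-135,-92],"twist": 3,"gripper": 1},
  {"linear": [8,-175,-92],"twist": 4,"gripper": 1},
  {"linear": [10,-215,-92],"twist": 5,"gripper": 1},
])

```text
time_s: 5.4
ee_pos: [0.5413, 0.0641, 0.1509]
tcp_rot: [0.002, 0.016, 1.0, -0.003]
wrist_force: [-0.4, -0.4, -0.5]
width: 0.266
```

Run:
```python
from h import *
plan(547.4,-245.3,140,-3.2)
```

```text
t 5.4 ee [541.3  64.1 150.9] yaw 178.2 q [-0.31  0.39  0.12  1.88 -0.05  0.88  1.37] F [-0.4 -0.4 -0.5] w 0.266
lin [ -15.9 -309.    12.6] twist 1.4 tool x [-0.999  0.032 -0.004] z [ 0.004 -0.005 -1.   ]
```

>>> arm_command([
  {"linear": [-2,-38,2],"twist": 0,"gripper": 1},
  {"linear": [-4,-76,4],"twist": 0,"gripper": 1},
  {"linear": [-6,-114,6],"twist": 1,"gripper": 1},
  {"linear": [-8,-152,8],"twist": 1,"gripper": 1},
  {"linear": [-10,-190,10],"twist": 1,"gripper": 1},
  {"linear": [-12,-228,12],"twist": 1,"gripper": 1},
  {"linear": [-14,-265,13],"twist": 1.4,"gripper": 1},
  {"linear": [-15,-295,13],"twist": 1.4,"gripper": 1},
  {"linear": [-16,-309,13],"twist": 1.4,"gripper": 1},
  {"linear": [-16,-309,13],"twist": 1.4,"gripper": 1},
])

```text
time_s: 6.4
ee_pos: [0.546, -0.2484, 0.1392]
tcp_rot: [0.002, 0.03, 1.0, -0.003]
wrist_force: [0.5, 0.1, -0.6]
width: 0.262
```

Run:
```python
from h import *
plan(547.4,-245.3,140,-3.2)
snap('wrist','wrist5')
p,d,X=cloud('wrist','wrist5')
for k,m in masks(p).items():
    for b,c,a in blobs(m):
        b=b&(d>0)
        if b.sum()<20: continue
        z=X[b][:,2]; zz=np.percentile(z,[5,50,95])
        print(k,c.round(),a,zz.round(3),rect(X[b][:,:2]))
```

```text
t 6.4 ee [ 546.  -248.4  139.2] yaw 176.5 q [ 0.2   0.48  0.19  1.76 -0.1   0.9   1.94] F [ 0.5  0.1 -0.6] w 0.262
lin [-1.2  3.2 -0.8] twist -0.3 tool x [-0.998  0.061 -0.003] z [ 0.003 -0.007 -1.   ]
red [416.  86.] 224 [0.023 0.024 0.025] (array([ 465.4, -168.4]), 24.9, 4.6, 86.6)
red [406. 182.] 3661 [0.009 0.01  0.011] (array([ 550.6, -172.5]), 117.6, 30.2, -2.9)
red [630. 274.] 876 [0.001 0.009 0.023] (array([641.8,  49. ]), 63.1, 4.6, -11.6)
red [ 19. 264.] 227 [0.028 0.03  0.031] (array([ 595. , -532.6]), 53.1, 27.3, 58.3)
yellow [233.  88.] 209 [0.023 0.024 0.025] (array([ 458.2, -312. ]), 25.1, 4.6, 86.6)
yellow [244. 179.] 2112 [0.009 0.01  0.011] (array([ 542.3, -317.6]), 85.2, 26.2, -3.3)
blue [325.  87.] 149 [0.023 0.024 0.025] (array([ 461.8, -240.4]), 22.9, 3.1, 86.4)
blue [297. 210.] 1346 [0.153 0.154 0.155] (array([ 530.5, -255.5]), 110.5, 6.7, -3.0)
blue [324. 214.] 9195 [0.124 0.125 0.155] (array([ 544.3, -246.5]), 138.1, 20.6, -3.6)
```

View pics/wrist5.png

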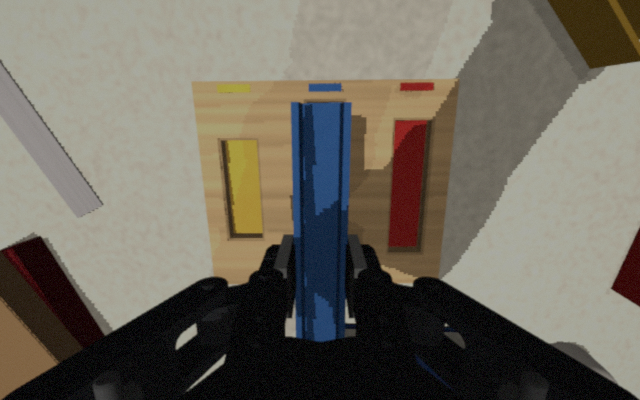

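>>> arm_command([
  {"linear": [-2,4,10],"twist": -0.6,"gripper": 1},
  {"linear": [-2,4,25],"twist": -0.6,"gripper": 1},
  {"linear": [-2,4,40],"twist": -0.6,"gripper": 1},
  {"linear": [-2,4,55],"twist": -0.6,"gripper": 1},
  {"linear": [-2,4,68],"twist": -0.6,"gripper": 1},
  {"linear": [-2,4,78],"twist": -0.6,"gripper": 1},
  {"linear": [-2,4,84],"twist": -0.6,"gripper": 1},
  {"linear": [-2,4,84],"twist": -0.6,"gripper": 1},
  {"linear": [-2,4,84],"twist": -0.6,"gripper": 1},
  {"linear": [-2,4,84],"twist": -0.6,"gripper": 1},
])

```text
time_s: 7.45
ee_pos: [0.5495, -0.2426, 0.0558]
tcp_rot: [0.002, 0.024, 1.0, -0.003]
wrist_force: [0.1, 0.4, -1.0]
width: 0.261
```

Run:
```python
from h import *
plan(548,-244.6,43,-2.9)
snap('wrist','wrist6')
p,d,X=cloud('wrist','wrist6')
allb=np.zeros((400,640),bool)
for k,m in masks(p).items():
    for b,c,a in blobs(m):
        b=b&(d>0)
        if b.sum()<20: continue
        z=X[b][:,2]; zz=np.percentile(z,[5,50,95])
        print(k,c.round(),a,zz.round(3),rect(X[b][:,:2]))
        if k=='blue' and z.mean()>.03: allb|=b
print(rect(X[allb][:,:2]), rect(X[allb&(X[...,2]<.05)][:,:2]))
```

```text
t 7.45 ee [ 549.5 -242.6   55.8] yaw 177.3 q [ 0.21  0.59  0.16  1.83 -0.13  0.73  1.96] F [ 0.1  0.4 -1. ] w 0.261
lin [ 1.5 -2.  12.8] twist 0.2 tool x [-0.999  0.048 -0.004] z [ 0.004 -0.005 -1.   ]
red [455.  70.] 578 [0.023 0.024 0.025] (array([ 465.6, -168.4]), 26.0, 5.7, 87.3)
red [433. 198.] 6389 [0.009 0.01  0.011] (array([ 546., -184.]), 109.9, 53.3, -2.9)
yellow [179.  70.] 491 [0.023 0.024 0.025] (array([ 458.3, -312.1]), 25.9, 5.5, 87.2)
yellow [199. 194.] 3406 [0.009 0.01  0.011] (array([ 542. , -318.3]), 83.5, 25.1, -4.0)
yellow [216. 254.] 58 [0.009 0.01  0.011] (array([ 572. , -313.1]), 8.4, 6.8, 43.7)
blue [317.  70.] 422 [0.023 0.024 0.025] (array([ 461.8, -240.1]), 24.0, 4.6, 86.9)
blue [320. 210.] 11519 [0.041 0.042 0.071] (array([ 545.5, -243.7]), 143.5, 27.3, -2.5)
(array([ 545.5, -243.7]), 143.5, 27.3, -2.5) (array([ 545.5, -244. ]), 143.5, 27.3, -2.8)
```

View pics/wrist6.png

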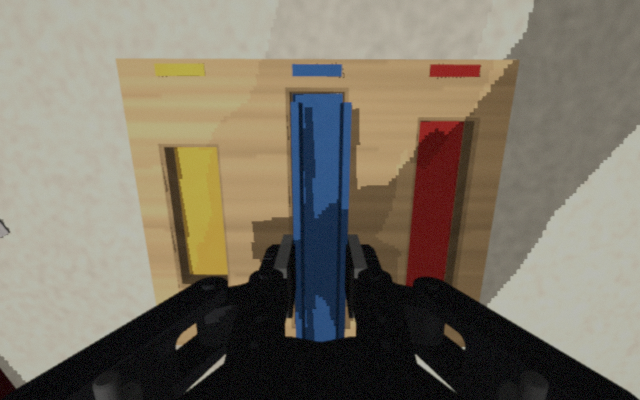

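Run:
```python
from h import *
p,d,X=cloud('wrist','wrist6')
m=masks(p)['blue']&(d>0)
z=X[...,2]
e=np.array([.5495,-.2426]); a=np.radians(-2.7); u=np.array([np.cos(a),np.sin(a)]);v=np.array([-u[1],u[0]])
for lo,hi in((.038,.046),(.067,.075),(.008,.013)):
    q=X[m&(z>lo)&(z<hi)][:,:2]-e
    print(len(q),'along',np.percentile(q@u,[0,1,99,100]).round(4),'across',np.percentile(q@v,[0,1,50,99,100]).round(4))
```

```text
7786 along [-0.0707 -0.0698  0.0644  0.0678] across [-0.0087 -0.0084  0.0006  0.0095  0.0098]
2815 along [-0.0706 -0.0699  0.0382  0.0403] across [-0.0116 -0.0112 -0.0085  0.0119  0.0123]
371 along [-0.0757 -0.0757 -0.0718 -0.0717] across [-0.0152 -0.0151 -0.0013  0.012   0.0121]
```

Run:
```python
from h import *
p=cv2.imread('pics/wrist6.png'); cv2.imwrite('pics/crop6.png',cv2.resize(p[55:155,260:390],None,fx=6,fy=6,interpolation=cv2.INTER_NEAREST))
i=np.load('pics/wrist6.npz')
for uv in [(292,70),(342,70)]: pass
```

```text
(no output)
```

View pics/crop6.png

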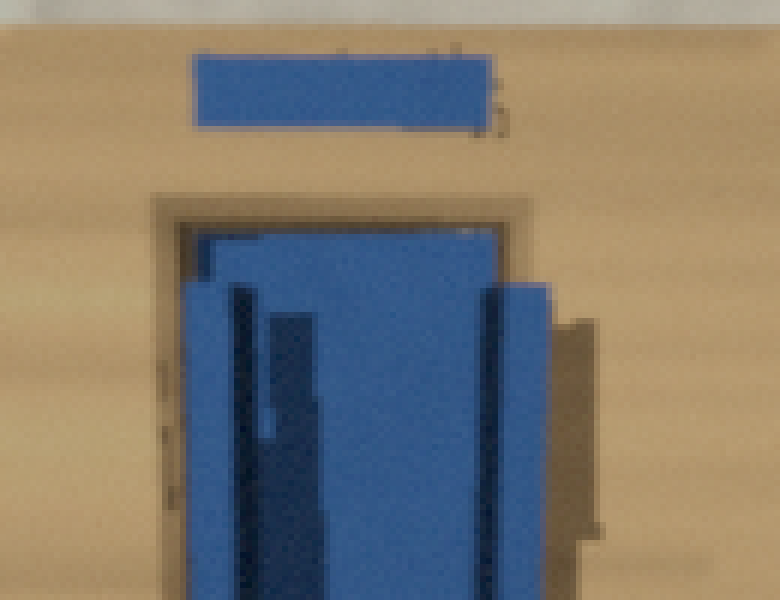

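Run:
```python
from h import *
P=onplane('wrist','wrist6',[(285.3,88.3),(348.3,88.3),(316.8,88.3),(317.1,71)],.024); print((P*1000).round(1))
a=np.radians(-2.9); print('centre',P[2,:2]*1000+76*np.array([np.cos(a),np.sin(a)]))
```

```text
[[ 470.2 -257.4   24. ]
 [ 471.8 -223.9   24. ]
 [ 471.  -240.6   24. ]
 [ 462.5 -240.    24. ]]
centre [ 546.92524797 -244.46754945]
```

>>> arm_command([
  {"linear": [1.8,-2.4,0],"twist": 0.2,"gripper": 1},
  {"linear": [1.8,-2.4,2],"twist": 0.2,"gripper": 1},
  {"linear": [1.8,-2.4,5],"twist": 0.2,"gripper": 1},
  {"linear": [1.8,-2.4,8],"twist": 0.2,"gripper": 1},
  {"linear": [1.8,-2.4,11],"twist": 0.2,"gripper": 1},
  {"linear": [1.8,-2.4,14],"twist": 0.2,"gripper": 1},
  {"linear": [1.8,-2.4,17],"twist": 0.2,"gripper": 1},
  {"linear": [1.8,-2.4,20],"twist": 0.2,"gripper": 1},
  {"linear": [1.8,-2.4,22],"twist": 0.2,"gripper": 1},
  {"linear": [1.8,-2.4,22],"twist": 0.2,"gripper": 1},
])

```text
time_s: 8.5
ee_pos: [0.5475, -0.245, 0.0335]
tcp_rot: [0.002, 0.026, 1.0, -0.003]
wrist_force: [0.6, 0.4, -1.0]
width: 0.262
```

Run:
```python
from h import *
plan(547.6,-244.9,27.5,-2.9)
snap('wrist','wrist7')
p,d,X=cloud('wrist','wrist7')
m=masks(p)['blue']&(d>0); z=X[...,2]
print(np.histogram(z[m],bins=np.arange(0,.07,.004)))
cv2.imwrite('pics/crop7.png',cv2.resize(cv2.imread('pics/wrist7.png')[40:340,200:440],None,fx=2.5,fy=2,interpolation=cv2.INTER_NEAREST))
```

```text
t 8.5 ee [ 547.5 -245.    33.5] yaw 177.1 q [ 0.22  0.62  0.15  1.84 -0.13  0.69  1.97] F [ 0.6  0.4 -1. ] w 0.262
lin [-0.1  0.1  6. ] twist -0.0 tool x [-0.999  0.051 -0.004] z [ 0.004 -0.005 -1.   ]
(array([   0,    0,  309,    1, 6040, 2023,  529,   92,   65,   60,  127,
        711, 2188,    0,    1,    0,    0]), array([0.   , 0.004, 0.008, 0.012, 0.016, 0.02 , 0.024, 0.028, 0.032,
       0.036, 0.04 , 0.044, 0.048, 0.052, 0.056, 0.06 , 0.064, 0.068]))
```

View pics/crop7.png

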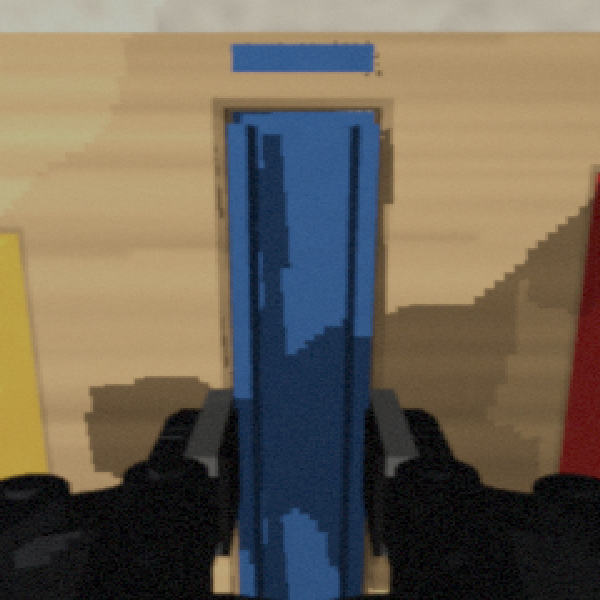

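>>> arm_command([
  {"linear": [0,0,2],"twist": 0,"gripper": 1},
  {"linear": [0,0,4],"twist": 0,"gripper": 1},
  {"linear": [0,0,5.5],"twist": 0,"gripper": 1},
  {"linear": [0,0,6.5],"twist": 0,"gripper": 1},
  {"linear": [0,0,6.5],"twist": 0,"gripper": 1},
  {"linear": [0,0,6.5],"twist": 0,"gripper": 1},
  {"linear": [0,0,6.5],"twist": 0,"gripper": 0.45},
  {"linear": [0,0,6.5],"twist": 0,"gripper": 0.45},
  {"linear": [0,0,6.5],"twist": 0,"gripper": 0.45},
  {"linear": [0,0,6.5],"twist": 0,"gripper": 0.45},
])

```text
time_s: 9.55
ee_pos: [0.5477, -0.2451, 0.0272]
tcp_rot: [0.002, 0.026, 1.0, -0.003]
wrist_force: [-0.4, 1.0, -0.1]
width: 0.55
```

Run:
```python
from h import *
plan(621.4,66.3,150,-12)
```

```text
t 9.55 ee [ 547.7 -245.1   27.2] yaw 177.1 q [ 0.23  0.63  0.15  1.84 -0.14  0.67  1.97] F [-0.4  1.  -0.1] w 0.55
lin [ -58.2  314.1 -124.1] twist 9.1 tool x [-0.999  0.051 -0.004] z [ 0.004 -0.005 -1.   ]
```

>>> arm_command([
  {"linear": [0,0,-10],"twist": 0,"gripper": 0.45},
  {"linear": [0,0,-30],"twist": 0,"gripper": 0.45},
  {"linear": [0,0,-60],"twist": 0,"gripper": 0.2},
  {"linear": [0,0,-90],"twist": 0,"gripper": 0},
  {"linear": [-4,20,-115],"twist": 1,"gripper": 0},
  {"linear": [-11,60,-124],"twist": 3,"gripper": 0},
  {"linear": [-19,100,-124],"twist": 5,"gripper": 0},
  {"linear": [-26,140,-124],"twist": 7,"gripper": 0},
  {"linear": [-33,180,-124],"twist": 9,"gripper": 0},
  {"linear": [-41,220,-124],"twist": 9,"gripper": 0},
])

```text
time_s: 10.55
ee_pos: [0.5996, -0.0252, 0.1513]
tcp_rot: [0.003, 0.105, 0.994, -0.002]
wrist_force: [0.7, -0.3, 0.0]
width: 0.997
```

Run:
```python
from h import *
plan(621.4,66.3,130,-12)
snap('top','top8')
cv2.imwrite('pics/crop8.png',cv2.resize(cv2.imread('pics/top8.png')[150:300,250:500],None,fx=3,fy=3))
```

```text
t 10.55 ee [599.6 -25.2 151.3] yaw 168.0 q [-0.19  0.47  0.2   1.75 -0.11  0.93  1.41] F [ 0.7 -0.3  0. ] w 0.997
lin [-2.1 94.1 20.9] twist -0.0 tool x [-0.978  0.208 -0.006] z [ 0.005 -0.005 -1.   ]
```

View pics/crop8.png

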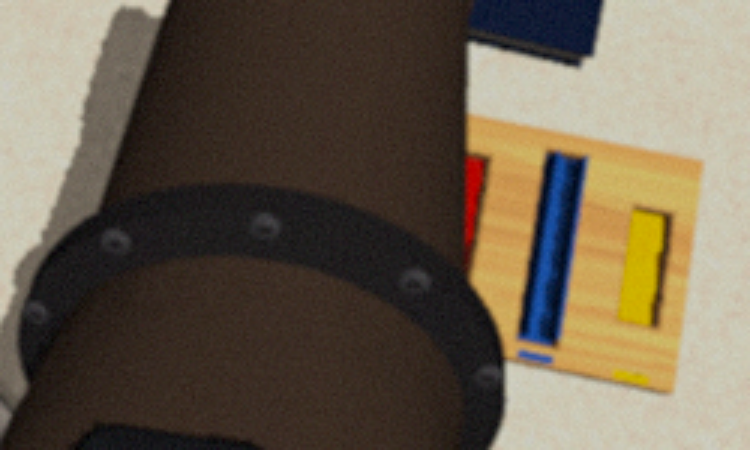

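>>> arm_command([
  {"linear": [0,25,0],"twist": 0,"gripper": 0},
  {"linear": [-1,50,5],"twist": 0,"gripper": 0},
  {"linear": [-1,70,10],"twist": 0,"gripper": 0},
  {"linear": [-2,85,18],"twist": 0,"gripper": 0},
  {"linear": [-2,94,21],"twist": 0,"gripper": 0},
  {"linear": [-2,94,21],"twist": 0,"gripper": 0},
  {"linear": [-2,94,21],"twist": 0,"gripper": 0},
  {"linear": [-2,94,21],"twist": 0,"gripper": 0},
  {"linear": [-2,94,21],"twist": 0,"gripper": 0},
  {"linear": [-2,94,21],"twist": 0,"gripper": 0},
])

```text
time_s: 11.6
ee_pos: [0.6222, 0.0753, 0.1304]
tcp_rot: [0.003, 0.1, 0.995, 0.0]
wrist_force: [0.1, -0.1, 0.9]
width: 1.0
```

Run:
```python
from h import *
plan(621.4,66.3,130,-12)
snap('wrist','wrist9')
p,d,X=cloud('wrist','wrist9')
A=np.zeros((400,640),bool)
for b,c,a in blobs(masks(p)['red']):
    b=b&(d>0); z=X[b][:,2]
    print(c.round(),a,np.percentile(z,[5,50,95]).round(3),rect(X[b][:,:2]))
    if np.linalg.norm(X[b][:,:2].mean(0)-[.62,.066])<.03: A|=b
print(rect(X[A][:,:2]),rect(X[A&(X[...,2]<.007)][:,:2]))
```

```text
t 11.6 ee [622.2  75.3 130.4] yaw 168.5 q [-0.33  0.53  0.18  1.7  -0.11  0.92  1.26] F [ 0.1 -0.1  0.9] w 1.0
lin [-1.1 -9.   0.4] twist 0.5 tool x [-0.98   0.2   -0.006] z [ 0.006 -0.    -1.   ]
[ 20. 181.] 1916 [0.009 0.01  0.012] (array([ 557.1, -178.8]), 103.1, 20.0, -3.9)
[308. 186.] 3295 [0.002 0.003 0.032] (array([621.8,  65.3]), 109.8, 23.4, -12.3)
(array([621.8,  65.3]), 109.8, 23.4, -12.3) (array([622. ,  65.5]), 109.5, 17.9, -12.3)
```

View pics/wrist9.png

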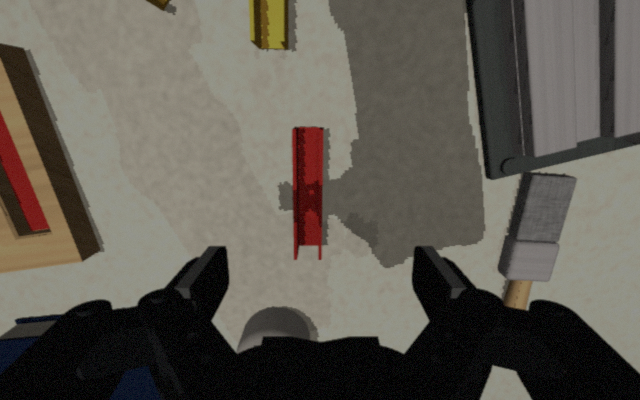

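>>> arm_command([
  {"linear": [-1.6,-9.8,10],"twist": 0.8,"gripper": 0},
  {"linear": [-1.6,-9.8,30],"twist": 0.8,"gripper": 0},
  {"linear": [-1.6,-9.8,55],"twist": 0.8,"gripper": 0},
  {"linear": [-1.6,-9.8,80],"twist": 0.8,"gripper": 0},
  {"linear": [-1.6,-9.8,100],"twist": 0.8,"gripper": 0.3},
  {"linear": [-1.6,-9.8,110],"twist": 0.8,"gripper": 0.5},
  {"linear": [-1.6,-9.8,113],"twist": 0.8,"gripper": 0.5},
  {"linear": [-1.6,-9.8,113],"twist": 0.8,"gripper": 0.5},
  {"linear": [-1.6,-9.8,113],"twist": 0.8,"gripper": 0.5},
  {"linear": [-1.6,-9.8,113],"twist": 0.8,"gripper": 0.5},
])

```text
time_s: 12.65
ee_pos: [0.6232, 0.0656, 0.0183]
tcp_rot: [0.004, 0.107, 0.994, 0.0]
wrist_force: [-0.4, 0.3, -0.6]
width: 0.497
```

Run:
```python
from h import *
plan(621.8,65.4,17.3,-12.3)
snap('wrist','wrist10')
```

```text
t 12.65 ee [623.2  65.6  18.3] yaw 167.7 q [-0.29  0.67  0.15  1.78 -0.15  0.69  1.29] F [-0.4  0.3 -0.6] w 0.497
lin [ 1.3 -0.5  1. ] twist -0.0 tool x [-0.977  0.213 -0.008] z [ 0.008  0.    -1.   ]
```

View pics/wrist10.png

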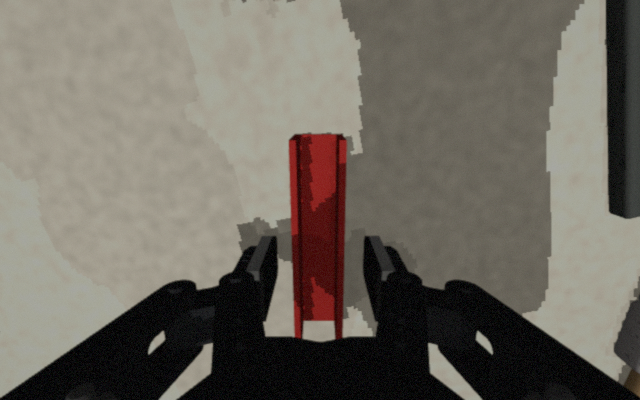

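>>> arm_command([
  {"linear": [1,0,1],"twist": 0,"gripper": 0.5},
  {"linear": [1,0,1],"twist": 0,"gripper": 1},
  {"linear": [1,0,1],"twist": 0,"gripper": 1},
  {"linear": [1,0,1],"twist": 0,"gripper": 1},
  {"linear": [1,0,1],"twist": 0,"gripper": 1},
  {"linear": [1,0,1],"twist": 0,"gripper": 1},
  {"linear": [1,0,-4],"twist": 0,"gripper": 1},
  {"linear": [1,0,-15],"twist": 0,"gripper": 1},
  {"linear": [1,0,-35],"twist": 0,"gripper": 1},
  {"linear": [1,0,-55],"twist": 0,"gripper": 1},
])

```text
time_s: 13.7
ee_pos: [0.6215, 0.0658, 0.0742]
tcp_rot: [0.004, 0.107, 0.994, 0.0]
wrist_force: [1.4, -0.3, -0.1]
width: 0.261
```

Run:
```python
from h import *
plan(550.6,-172.6,110,-2.9)
snap('wrist','wrist11')
```

```text
t 13.7 ee [621.5  65.8  74.2] yaw 167.7 q [-0.31  0.59  0.17  1.75 -0.13  0.8   1.28] F [ 1.4 -0.3 -0.1] w 0.261
lin [  18.1 -248.   -36.3] twist -9.4 tool x [-0.977  0.213 -0.007] z [ 0.007 -0.    -1.   ]
```

View pics/wrist11.png

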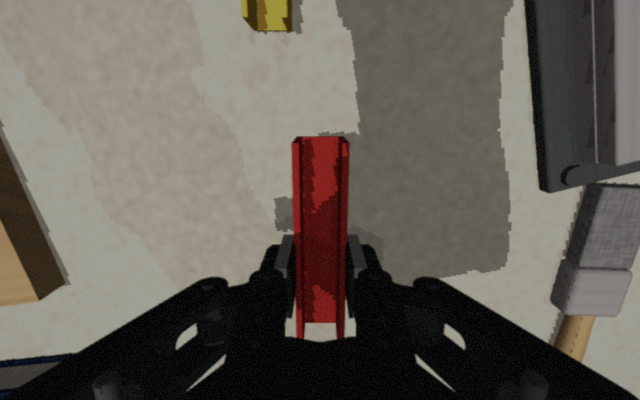

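Red is held level (centre pixel 321,230). Now carrying it to its pocket.

>>> arm_command([
  {"linear": [0,0,-25],"twist": 0,"gripper": 1},
  {"linear": [1,-20,-36],"twist": -1,"gripper": 1},
  {"linear": [4,-55,-40],"twist": -2,"gripper": 1},
  {"linear": [7,-95,-40],"twist": -4,"gripper": 1},
  {"linear": [10,-135,-40],"twist": -6,"gripper": 1},
  {"linear": [13,-175,-40],"twist": -8,"gripper": 1},
  {"linear": [15,-210,-40],"twist": -9,"gripper": 1},
  {"linear": [17,-238,-38],"twist": -9.4,"gripper": 1},
  {"linear": [18,-248,-36],"twist": -9.4,"gripper": 1},
  {"linear": [18,-248,-36],"twist": -9.4,"gripper": 1},
])

```text
time_s: 14.75
ee_pos: [0.5519, -0.1741, 0.1128]
tcp_rot: [0.006, 0.027, 1.0, 0.0]
wrist_force: [0.5, 1.0, -0.3]
width: 0.259
```

Run:
```python
from h import *
plan(550.6,-172.6,57,-2.9)
```

```text
t 14.75 ee [ 551.9 -174.1  112.8] yaw 176.9 q [ 0.11  0.48  0.15  1.84 -0.1   0.82  1.82] F [ 0.5  1.  -0.3] w 0.259
lin [ 2.   1.4 55.8] twist -0.2 tool x [-0.998  0.054 -0.012] z [ 0.012  0.    -1.   ]
```

>>> arm_command([
  {"linear": [1.5,1.4,10],"twist": -0.2,"gripper": 1},
  {"linear": [1.5,1.4,25],"twist": -0.2,"gripper": 1},
  {"linear": [1.5,1.4,40],"twist": -0.2,"gripper": 1},
  {"linear": [1.5,1.4,50],"twist": -0.2,"gripper": 1},
  {"linear": [1.5,1.4,56],"twist": -0.2,"gripper": 1},
  {"linear": [1.5,1.4,56],"twist": -0.2,"gripper": 1},
  {"linear": [1.5,1.4,56],"twist": -0.2,"gripper": 1},
  {"linear": [1.5,1.4,56],"twist": -0.2,"gripper": 1},
  {"linear": [1.5,1.4,56],"twist": -0.2,"gripper": 1},
  {"linear": [1.5,1.4,56],"twist": -0.2,"gripper": 1},
])

```text
time_s: 15.75
ee_pos: [0.5513, -0.1727, 0.0572]
tcp_rot: [0.006, 0.025, 1.0, 0.0]
wrist_force: [0.4, -0.1, -1.4]
width: 0.266
```

Run:
```python
from h import *
plan(550.6,-172.6,57,-2.9)
_,_,s=snap('wrist','wrist12')
p,d,X=cloud('wrist','wrist12')
m=masks(p)['red']&(d>0); z=X[...,2]
print(np.histogram(z[m],bins=np.arange(0,.09,.004))[0])
e=s['ee_pos'][:2]; a=np.radians(-2.9); u=np.array([np.cos(a),np.sin(a)]);v=np.array([-u[1],u[0]])
for lo,hi in((.036,.05),(.066,.078),(.021,.027),(.008,.013)):
    w=m&(z>lo)&(z<hi)
    if w.sum()<20: continue
    q=X[w][:,:2]-e
    print(lo,len(q),'along',np.percentile(q@u,[0,1,99,100]).round(4),'across',np.percentile(q@v,[0,1,50,99,100]).round(4))
    print(rect(X[w][:,:2]))
cv2.imwrite('pics/crop12.png',cv2.resize(cv2.imread('pics/wrist12.png')[40:340,200:440],None,fx=2.5,fy=2,interpolation=cv2.INTER_NEAREST))
```

```text
t 15.75 ee [ 551.3 -172.7   57.2] yaw 177.1 q [ 0.12  0.55  0.13  1.89 -0.11  0.7   1.84] F [ 0.4 -0.1 -1.4] w 0.266
lin [0.7 0.1 0.2] twist -0.0 tool x [-0.999  0.051 -0.012] z [ 0.012  0.    -1.   ]
[   0    0  567    4    0  246  299    0    0    2 6231  184  159  185
  153  215  217 2367  149    4    1    0]
0.036 6501 along [-0.055  -0.0544  0.0533  0.0554] across [-0.0115 -0.0086  0.0002  0.0095  0.0117]
(array([ 551.5, -172.9]), 110.3, 23.2, -3.2)
0.066 2623 along [-0.055  -0.0546  0.0397  0.0426] across [-0.0122 -0.0115 -0.0085  0.012   0.0123]
(array([ 545. , -172.4]), 97.6, 24.5, -3.2)
0.021 545 along [-0.0885 -0.0884 -0.0033  0.0021] across [-0.0162 -0.0161 -0.0009  0.0123  0.0124]
(array([ 507.8, -174.4]), 92.7, 25.1, -8.2)
0.008 571 along [-0.0591 -0.059  -0.0525 -0.0524] across [-0.0142 -0.0141  0.0002  0.014   0.0146]
(array([ 495.7, -169.7]), 28.9, 6.6, 87.1)
```

View pics/crop12.png

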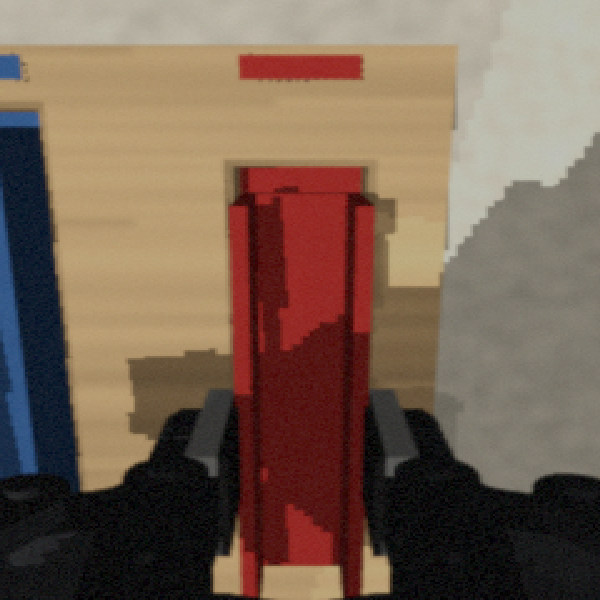

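>>> arm_command([
  {"linear": [0.4,0,3],"twist": 0,"gripper": 1},
  {"linear": [0.4,0,7],"twist": 0,"gripper": 1},
  {"linear": [0.4,0,11],"twist": 0,"gripper": 1},
  {"linear": [0.4,0,15],"twist": 0,"gripper": 1},
  {"linear": [0.4,0,19],"twist": 0,"gripper": 1},
  {"linear": [0.4,0,23],"twist": 0,"gripper": 1},
  {"linear": [0.4,0,26],"twist": 0,"gripper": 1},
  {"linear": [0.4,0,28],"twist": 0,"gripper": 1},
  {"linear": [0.4,0,28.5],"twist": 0,"gripper": 1},
  {"linear": [0.4,0,28.5],"twist": 0,"gripper": 1},
])

```text
time_s: 16.8
ee_pos: [0.5512, -0.1726, 0.0286]
tcp_rot: [0.006, 0.025, 1.0, 0.0]
wrist_force: [-1.0, -0.3, -0.5]
width: 0.264
```

Run:
```python
from h import *
plan(551,-172.7,27,-2.9)
_,_,s=snap('wrist','wrist13')
p,d,X=cloud('wrist','wrist13')
m=masks(p)['red']&(d>0); z=X[...,2]
print(np.histogram(z[m],bins=np.arange(0,.06,.002)))
```

```text
t 16.8 ee [ 551.2 -172.6   28.6] yaw 177.1 q [ 0.12  0.59  0.12  1.91 -0.12  0.64  1.85] F [-1.  -0.3 -0.5] w 0.264
lin [ 0.2 -0.1  1.6] twist -0.0 tool x [-0.999  0.051 -0.012] z [ 0.012  0.    -1.   ]
(array([   0,    0,    0,    0,  192,  448, 4880, 1319,  101,   88,   85,
        439,  505,  120,   99,   93,  111,  122,  132,   98,  640, 1904,
         25,    9,    0,    5,    2,    0,    0]), array([0.   , 0.002, 0.004, 0.006, 0.008, 0.01 , 0.012, 0.014, 0.016,
       0.018, 0.02 , 0.022, 0.024, 0.026, 0.028, 0.03 , 0.032, 0.034,
       0.036, 0.038, 0.04 , 0.042, 0.044, 0.046, 0.048, 0.05 , 0.052,
       0.054, 0.056, 0.058]))
```

>>> arm_command([
  {"linear": [0,0,1],"twist": 0,"gripper": 1},
  {"linear": [0,0,1.3],"twist": 0,"gripper": 1},
  {"linear": [0,0,1.3],"twist": 0,"gripper": 1},
  {"linear": [0,0,1.3],"twist": 0,"gripper": 0.45},
  {"linear": [0,0,1.3],"twist": 0,"gripper": 0.45},
  {"linear": [0,0,1.3],"twist": 0,"gripper": 0.45},
  {"linear": [0,0,-5],"twist": 0,"gripper": 0.45},
  {"linear": [0,0,-25],"twist": 0,"gripper": 0.45},
  {"linear": [0,0,-55],"twist": 0,"gripper": 0.2},
  {"linear": [0,0,-85],"twist": 0,"gripper": 0},
])

```text
time_s: 17.85
ee_pos: [0.5499, -0.1726, 0.1147]
tcp_rot: [0.006, 0.025, 1.0, 0.0]
wrist_force: [0.6, -0.1, 0.6]
width: 0.873
```

Run:
```python
from h import *
plan(464,72,130,-12.8)
snap('wrist','wrist14')
p,d,X=cloud('wrist','wrist14'); z=X[...,2]
for k in('red','blue'):
    m=masks(p)[k]&(d>0); h,e=np.histogram(z[m],bins=np.arange(0,.06,.002)); print(k,[(round(a,3),b) for a,b in zip(e,h) if b>80])
```

```text
t 17.85 ee [ 549.9 -172.6  114.7] yaw 177.1 q [ 0.1   0.47  0.15  1.85 -0.1   0.82  1.83] F [ 0.6 -0.1  0.6] w 0.873
lin [ 98.  240.  -16.2] twist 9.9 tool x [-0.999  0.051 -0.012] z [ 0.012  0.    -1.   ]
red [(np.float64(0.008), np.int64(153)), (np.float64(0.01), np.int64(675)), (np.float64(0.012), np.int64(2386)), (np.float64(0.014), np.int64(91)), (np.float64(0.022), np.int64(140)), (np.float64(0.024), np.int64(185)), (np.float64(0.04), np.int64(785)), (np.float64(0.042), np.int64(347))]
blue [(np.float64(0.01), np.int64(265)), (np.float64(0.012), np.int64(1374)), (np.float64(0.014), np.int64(85)), (np.float64(0.024), np.int64(124)), (np.float64(0.04), np.int64(767)), (np.float64(0.042), np.int64(352))]
```

View pics/wrist14.png

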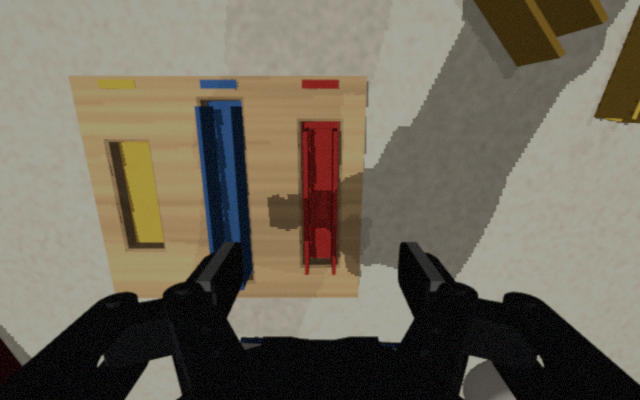

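>>> arm_command([
  {"linear": [10,25,-10],"twist": 1,"gripper": 0},
  {"linear": [24,58,-16],"twist": 3,"gripper": 0},
  {"linear": [38,92,-16],"twist": 5,"gripper": 0},
  {"linear": [52,126,-16],"twist": 7,"gripper": 0},
  {"linear": [66,160,-16],"twist": 8,"gripper": 0},
  {"linear": [80,194,-16],"twist": 9,"gripper": 0},
  {"linear": [91,222,-16],"twist": 10,"gripper": 0},
  {"linear": [98,240,-16],"twist": 10,"gripper": 0},
  {"linear": [98,240,-16],"twist": 10,"gripper": 0},
  {"linear": [98,240,-16],"twist": 10,"gripper": 0},
])

```text
time_s: 18.9
ee_pos: [0.4668, 0.0712, 0.1343]
tcp_rot: [0.01, 0.112, 0.994, 0.001]
wrist_force: [0.4, -0.9, -0.4]
width: 0.997
```

Run:
```python
from h import *
plan(464,72,17.3,-12.8)
snap('wrist','wrist15')
p,d,X=cloud('wrist','wrist15')
for b,c,a in blobs(masks(p)['yellow']):
    b=b&(d>0); z=X[b][:,2]
    print(c.round(),a,np.percentile(z,[5,50,95]).round(3),rect(X[b][:,:2]))
```

```text
t 18.9 ee [466.8  71.2 134.3] yaw 167.1 q [-0.39  0.29  0.15  2.08 -0.05  0.75  1.14] F [ 0.4 -0.9 -0.4] w 0.997
lin [  5.1  -0.2 116.9] twist -0.1 tool x [-0.975  0.223 -0.019] z [ 0.019 -0.001 -1.   ]
[130. 116.] 60 [0.003 0.004 0.005] (array([375.6, -62.8]), 32.3, 12.5, 71.5)
[190. 156.] 767 [0.003 0.004 0.045] (array([411. , -28.5]), 91.1, 27.1, 38.7)
[323. 157.] 748 [0.002 0.003 0.032] (array([443.7,  78.7]), 36.7, 18.1, -9.0)
[306. 163.] 185 [0.026 0.032 0.033] (array([441.2,  65.7]), 38.5, 3.1, -12.0)
[320. 214.] 141 [0.002 0.003 0.004] (array([494.3,  65.6]), 14.7, 13.2, -13.4)
```

View pics/wrist15.png

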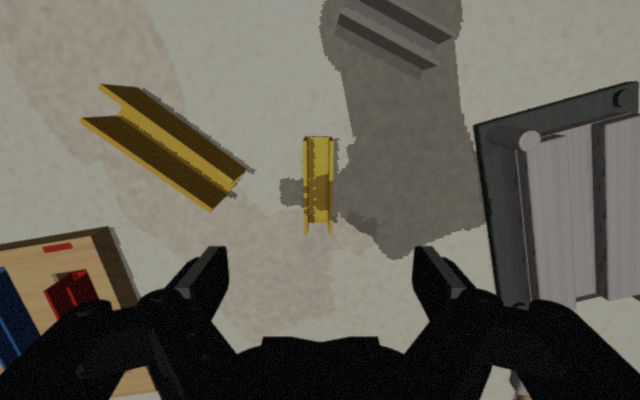

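Run:
```python
from h import *
p,d,X=cloud('wrist','wrist15')
hsv=cv2.cvtColor(p,cv2.COLOR_RGB2HSV)
m=(hsv[...,0]>18)&(hsv[...,0]<36)&(hsv[...,1]>120)&(d>0); m[:,:290]=0;m[:,350:]=0;m[:125]=0;m[245:]=0
print(m.sum(),rect(X[m][:,:2]))
hi=m&(X[...,2]>.028); print(rect(X[hi][:,:2])); lo=m&(X[...,2]<.006); print(rect(X[lo][:,:2]))
cv2.imwrite('pics/crop15.png',cv2.resize(cv2.imread('pics/wrist15.png')[70:260,60:360],None,fx=2.6,fy=2.6,interpolation=cv2.INTER_CUBIC))
```

```text
2578 (array([468.5,  68.6]), 90.5, 25.9, -13.0)
(array([463.4,  70.9]), 79.7, 23.7, -13.0)
(array([468.4,  67.1]), 89.8, 23.3, -12.4)
```

View pics/crop15.png

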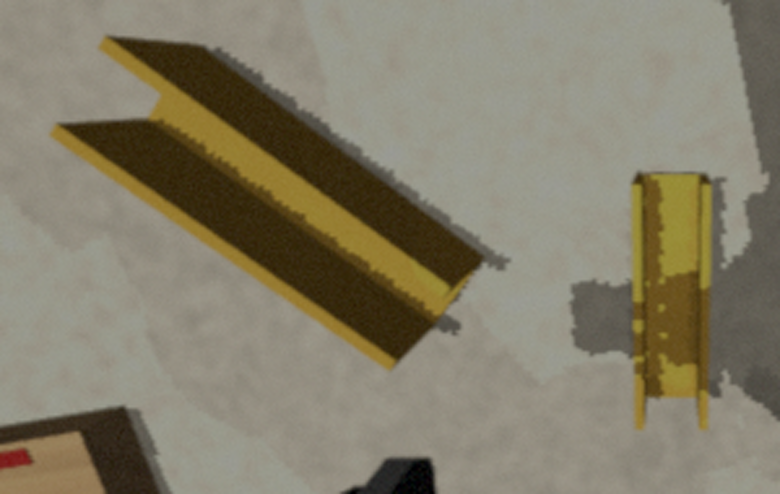

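>>> arm_command([
  {"linear": [5.5,-1,10],"twist": 0,"gripper": 0.2},
  {"linear": [5.5,-1,30],"twist": 0,"gripper": 0.3},
  {"linear": [5.5,-1,55],"twist": 0,"gripper": 0.4},
  {"linear": [5.5,-1,80],"twist": 0,"gripper": 0.4},
  {"linear": [5.5,-1,100],"twist": 0,"gripper": 0.4},
  {"linear": [5.5,-1,112],"twist": 0,"gripper": 0.5},
  {"linear": [5.5,-1,117],"twist": 0,"gripper": 0.5},
  {"linear": [5.5,-1,117],"twist": 0,"gripper": 0.5},
  {"linear": [5.5,-1,117],"twist": 0,"gripper": 0.5},
  {"linear": [5.5,-1,117],"twist": 0,"gripper": 0.5},
])

```text
time_s: 19.95
ee_pos: [0.4642, 0.0707, 0.0179]
tcp_rot: [0.01, 0.113, 0.994, 0.001]
wrist_force: [-0.9, 0.4, -0.1]
width: 0.502
```

Run:
```python
from h import *
plan(463.4,70.9,17.3,-13)
snap('wrist','wrist16')
```

```text
t 19.95 ee [464.2  70.7  17.9] yaw 167.0 q [-0.35  0.49  0.1   2.18 -0.1   0.45  1.17] F [-0.9  0.4 -0.1] w 0.502
lin [0.8 0.  0.6] twist 0.0 tool x [-0.974  0.225 -0.02 ] z [ 0.02  -0.001 -1.   ]
```

View pics/wrist16.png

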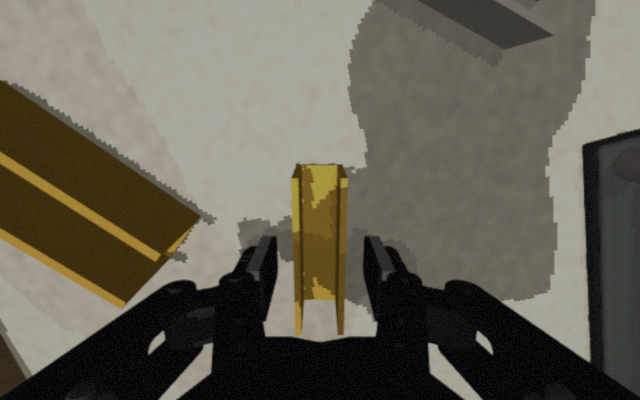

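>>> arm_command([
  {"linear": [0.8,0,0.8],"twist": 0,"gripper": 0.5},
  {"linear": [0.8,0,0.8],"twist": 0,"gripper": 1},
  {"linear": [0.8,0,0.8],"twist": 0,"gripper": 1},
  {"linear": [0.8,0,0.8],"twist": 0,"gripper": 1},
  {"linear": [0.8,0,0.8],"twist": 0,"gripper": 1},
  {"linear": [0.8,0,0.8],"twist": 0,"gripper": 1},
  {"linear": [0.8,0,-4],"twist": 0,"gripper": 1},
  {"linear": [0.8,0,-15],"twist": 0,"gripper": 1},
  {"linear": [0.8,0,-35],"twist": 0,"gripper": 1},
  {"linear": [0.8,0,-60],"twist": 0,"gripper": 1},
])

```text
time_s: 21.0
ee_pos: [0.4615, 0.0707, 0.0786]
tcp_rot: [0.01, 0.113, 0.994, 0.0]
wrist_force: [0.1, 1.4, -0.1]
width: 0.262
```

Run:
```python
from h import *
plan(543.4,-316.4,115,-2.9)
snap('wrist','wrist17')
```

```text
t 21.0 ee [461.5  70.7  78.6] yaw 167.0 q [-0.38  0.38  0.13  2.14 -0.07  0.61  1.15] F [ 0.1  1.4 -0.1] w 0.262
lin [-167.4 -358.8  -34.3] twist -10.1 tool x [-0.974  0.224 -0.019] z [ 0.019 -0.001 -1.   ]
```

View pics/wrist17.png

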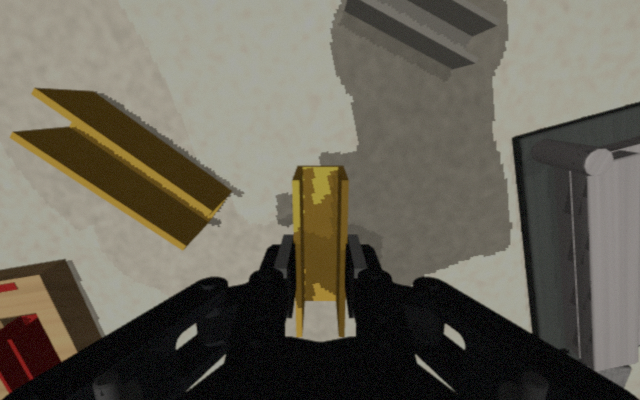

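>>> arm_command([
  {"linear": [0,0,-25],"twist": 0,"gripper": 1},
  {"linear": [-5,-10,-42],"twist": 0,"gripper": 1},
  {"linear": [-17,-36,-46],"twist": -1,"gripper": 1},
  {"linear": [-34,-72,-46],"twist": -2,"gripper": 1},
  {"linear": [-51,-108,-46],"twist": -3,"gripper": 1},
  {"linear": [-68,-144,-45],"twist": -4,"gripper": 1},
  {"linear": [-85,-180,-44],"twist": -5,"gripper": 1},
  {"linear": [-102,-216,-43],"twist": -6,"gripper": 1},
  {"linear": [-119,-252,-42],"twist": -7,"gripper": 1},
  {"linear": [-136,-290,-41],"twist": -8,"gripper": 1},
])

```text
time_s: 22.05
ee_pos: [0.53, -0.2433, 0.1254]
tcp_rot: [0.012, 0.043, 0.999, 0.001]
wrist_force: [1.0, 1.0, -0.6]
width: 0.261
```

Run:
```python
from h import *
plan(543.4,-316.4,110,-2.9)
```

```text
t 22.05 ee [ 530.  -243.3  125.4] yaw 175.1 q [ 0.21  0.46  0.18  1.83 -0.12  0.83  1.94] F [ 1.   1.  -0.6] w 0.261
lin [-19.2 -71.7  15.7] twist -2.0 tool x [-0.996  0.086 -0.024] z [ 0.024  0.    -1.   ]
```

>>> arm_command([
  {"linear": [-6,-22,2],"twist": -1,"gripper": 1},
  {"linear": [-11,-44,5],"twist": -1.5,"gripper": 1},
  {"linear": [-16,-62,9],"twist": -2,"gripper": 1},
  {"linear": [-19,-71,20],"twist": -2,"gripper": 1},
  {"linear": [-18.5,-71,35],"twist": -2,"gripper": 1},
  {"linear": [-18,-71,50],"twist": -2,"gripper": 1},
  {"linear": [-18,-71,62],"twist": -2,"gripper": 1},
  {"linear": [-18,-71,67],"twist": -2,"gripper": 1},
  {"linear": [-18,-71,67],"twist": -2,"gripper": 1},
  {"linear": [-18,-71,67],"twist": -2,"gripper": 1},
])

```text
time_s: 23.05
ee_pos: [0.5438, -0.3155, 0.0591]
tcp_rot: [0.012, 0.025, 1.0, 0.0]
wrist_force: [0.5, 0.0, -0.8]
width: 0.262
```

Run:
```python
from h import *
plan(543.4,-316.4,57,-2.9)
_,_,s=snap('wrist','wrist18')
p,d,X=cloud('wrist','wrist18')
hsv=cv2.cvtColor(p,cv2.COLOR_RGB2HSV)
m=(hsv[...,0]>21)&(hsv[...,0]<36)&(hsv[...,1]>150)&(d>0); z=X[...,2]
print(np.histogram(z[m],bins=np.arange(0,.09,.004))[0])
e=s['ee_pos'][:2]; a=np.radians(-2.9); u=np.array([np.cos(a),np.sin(a)]);v=np.array([-u[1],u[0]])
for lo,hi in((.036,.05),(.066,.082),(.022,.026),(.008,.013)):
    w=m&(z>lo)&(z<hi)
    if w.sum()<20: continue
    q=X[w][:,:2]-e
    print(lo,len(q),'along',np.percentile(q@u,[0,1,99,100]).round(4),'across',np.percentile(q@v,[0,1,50,99,100]).round(4),rect(X[w][:,:2]))
cv2.imwrite('pics/crop18.png',cv2.resize(cv2.imread('pics/wrist18.png')[40:340,200:440],None,fx=2.5,fy=2,interpolation=cv2.INTER_NEAREST))
```

```text
t 23.05 ee [ 543.8 -315.5   59.1] yaw 177.1 q [ 0.34  0.61  0.16  1.77 -0.15  0.75  2.1 ] F [ 0.5  0.  -0.8] w 0.262
lin [ 0.4 -1.   2. ] twist -0.0 tool x [-0.998  0.051 -0.025] z [ 0.025  0.    -1.   ]
[  0   0 565   1   0 261 279   1   0   2 573 578  21  14  17  14  15  69
 609   8   8   4]
0.036 1162 along [-0.0399 -0.0396  0.0394  0.0407] across [-0.0113 -0.0085  0.0012  0.0095  0.0096] (array([ 544. , -314.9]), 81.0, 20.7, -0.7)
0.066 700 along [-0.04   -0.0396  0.0395  0.0401] across [-0.0233 -0.0115 -0.0095  0.0121  0.0225] (array([ 543.4, -314.2]), 82.0, 44.3, 11.6)
0.022 528 along [-0.0882 -0.0881  0.0001  0.0072] across [-0.0166 -0.0164 -0.0014  0.0113  0.0114] (array([ 503.2, -316.5]), 96.4, 25.2, -5.4)
0.008 566 along [-0.0435 -0.0434 -0.0341 -0.0337] across [-0.0139 -0.0134 -0.0016  0.0131  0.0139] (array([ 504.8, -313.5]), 27.7, 9.7, 89.0)
```

View pics/crop18.png

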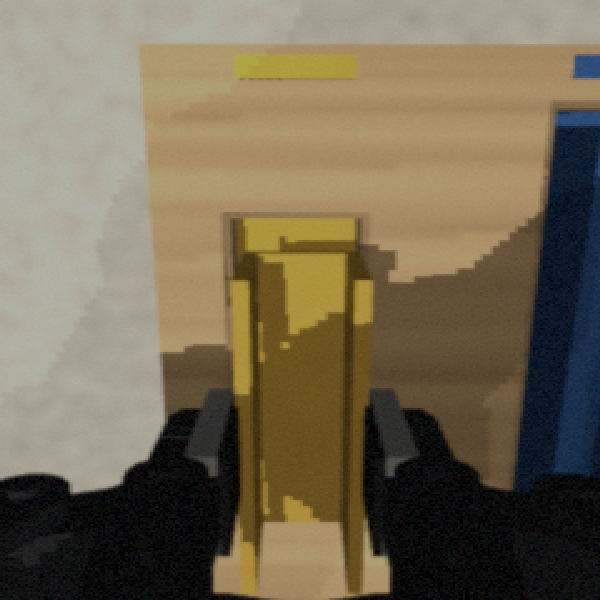

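>>> arm_command([
  {"linear": [0.3,-1.1,3],"twist": 0,"gripper": 1},
  {"linear": [0.4,-1.1,7],"twist": 0,"gripper": 1},
  {"linear": [0.5,-1.1,11],"twist": 0,"gripper": 1},
  {"linear": [0.6,-1.1,15],"twist": 0,"gripper": 1},
  {"linear": [0.7,-1.1,19],"twist": 0,"gripper": 1},
  {"linear": [0.8,-1.1,23],"twist": 0,"gripper": 1},
  {"linear": [0.9,-1.1,27],"twist": 0,"gripper": 1},
  {"linear": [1,-1.1,29],"twist": 0,"gripper": 1},
  {"linear": [1,-1.1,30],"twist": 0,"gripper": 1},
  {"linear": [1,-1.1,30],"twist": 0,"gripper": 1},
])

```text
time_s: 24.1
ee_pos: [0.5437, -0.3166, 0.0292]
tcp_rot: [0.013, 0.025, 1.0, 0.0]
wrist_force: [0.5, -0.3, -1.1]
width: 0.265
```

Run:
```python
from h import *
plan(543.6,-316.6,27,-2.9)
snap('wrist','wrist19')
cv2.imwrite('pics/crop19.png',cv2.resize(cv2.imread('pics/wrist19.png')[40:340,200:440],None,fx=2.5,fy=2,interpolation=cv2.INTER_NEAREST))
```

```text
t 24.1 ee [ 543.7 -316.6   29.2] yaw 177.1 q [ 0.35  0.65  0.15  1.78 -0.16  0.7   2.11] F [ 0.5 -0.3 -1.1] w 0.265
lin [0.1 0.  2.2] twist -0.0 tool x [-0.998  0.051 -0.025] z [ 0.025  0.    -1.   ]
```

View pics/crop19.png

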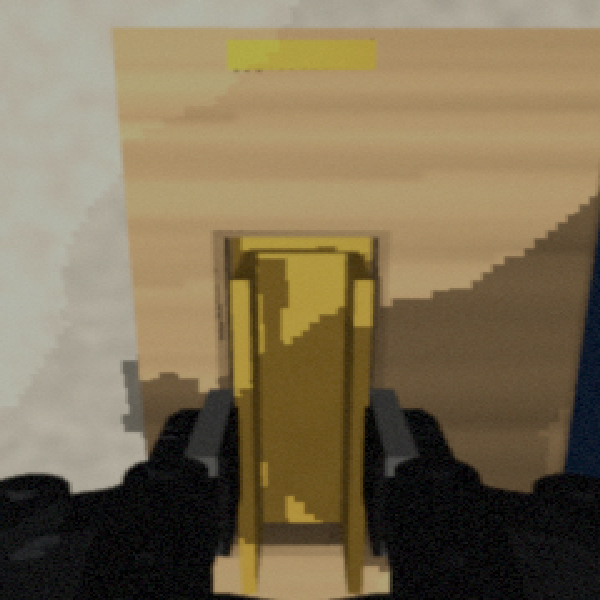

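Inside the pocket, centred. Lower the last 2 mm, release and retreat straight up.

>>> arm_command([
  {"linear": [0,0,1],"twist": 0,"gripper": 1},
  {"linear": [0,0,1.8],"twist": 0,"gripper": 1},
  {"linear": [0,0,1.8],"twist": 0,"gripper": 1},
  {"linear": [0,0,1.8],"twist": 0,"gripper": 0.45},
  {"linear": [0,0,1.8],"twist": 0,"gripper": 0.45},
  {"linear": [0,0,1.8],"twist": 0,"gripper": 0.45},
  {"linear": [0,0,-5],"twist": 0,"gripper": 0.45},
  {"linear": [0,0,-25],"twist": 0,"gripper": 0.45},
  {"linear": [0,0,-55],"twist": 0,"gripper": 0.45},
  {"linear": [0,0,-85],"twist": 0,"gripper": 0.3},
])

```text
time_s: 25.15
ee_pos: [0.5412, -0.3166, 0.1154]
tcp_rot: [0.012, 0.025, 1.0, 0.0]
wrist_force: [-0.6, -0.6, 0.5]
width: 0.694
```

Run:
```python
from h import *
plan(450,-230,250,-2.9)
```

```text
t 25.15 ee [ 541.2 -316.6  115.4] yaw 177.1 q [ 0.33  0.54  0.18  1.73 -0.13  0.86  2.09] F [-0.6 -0.6  0.5] w 0.694
lin [  92.2   82.1 -136.7] twist -0.0 tool x [-0.998  0.051 -0.025] z [ 0.025  0.    -1.   ]
```

>>> arm_command([
  {"linear": [0,0,-20],"twist": 0,"gripper": 0.3},
  {"linear": [0,5,-45],"twist": 0,"gripper": 0.3},
  {"linear": [5,15,-70],"twist": 0,"gripper": 0.3},
  {"linear": [15,30,-95],"twist": 0,"gripper": 0.3},
  {"linear": [25,50,-120],"twist": 0,"gripper": 0.3},
  {"linear": [30,65,-135],"twist": 0,"gripper": 0.3},
  {"linear": [30,72,-140],"twist": 0,"gripper": 0.3},
  {"linear": [30,72,-140],"twist": 0,"gripper": 0.3},
  {"linear": [30,72,-140],"twist": 0,"gripper": 0.3},
  {"linear": [30,72,-140],"twist": 0,"gripper": 0.3},
])

```text
time_s: 26.15
ee_pos: [0.5111, -0.244, 0.2537]
tcp_rot: [0.011, 0.026, 1.0, 0.0]
wrist_force: [-0.2, -0.1, -0.3]
width: 0.698
```

Run:
```python
from h import *
plan(450,-230,250,-2.9)
snap('wrist','wrist20'); snap('side','side20'); snap('top','top20')
p,d,X=cloud('wrist','wrist20')
hsv=cv2.cvtColor(p,cv2.COLOR_RGB2HSV)
C={'long':(547,-244.5),'medium':(550.6,-172.6),'short':(543.4,-316.4)}
z=X[...,2]
for k,c in C.items():
    q=X[...,:2]*1000-c; m=(d>0)&(np.abs(q[...,1])<20)&(np.abs(q[...,0])<85)
    rim=m&(z>.036)&(z<.06)&(hsv[...,1]>110); fl=m&(z>.0115)&(z<.016)&(abs(q[...,1])<7)
    print(k,'rim z',np.percentile(z[rim],[5,50,95]).round(4),rect(X[rim][:,:2]),'floor',np.percentile(z[fl],[5,50,95]).round(4))
    t=X[rim]; A=np.c_[t[:,:2],np.ones(len(t))]; print(' slope deg',np.degrees(np.linalg.lstsq(A,t[:,2],rcond=None)[0][:2]).round(2))
```

```text
t 26.15 ee [ 511.1 -244.   253.7] yaw 177.0 q [ 0.21  0.31  0.19  1.72 -0.07  1.1   1.94] F [-0.2 -0.1 -0.3] w 0.698
lin [61.8 10.8  2.3] twist -0.1 tool x [-0.998  0.052 -0.023] z [ 0.023  0.    -1.   ]
long rim z [0.0403 0.0416 0.0427] (array([ 545.1, -244.1]), 137.3, 23.9, -3.4) floor [0.0117 0.0127 0.014 ]
 slope deg [-0.15 -0.59]
medium rim z [0.0369 0.0413 0.0426] (array([ 551.1, -172.1]), 109.7, 24.5, -2.9) floor [0.0117 0.0128 0.014 ]
 slope deg [0.02 0.  ]
short rim z [0.037  0.0414 0.0429] (array([ 543.9, -316. ]), 79.7, 24.4, -2.8) floor [0.0117 0.0128 0.014 ]
 slope deg [ 0.17 -0.11]
```

View pics/wrist20.png

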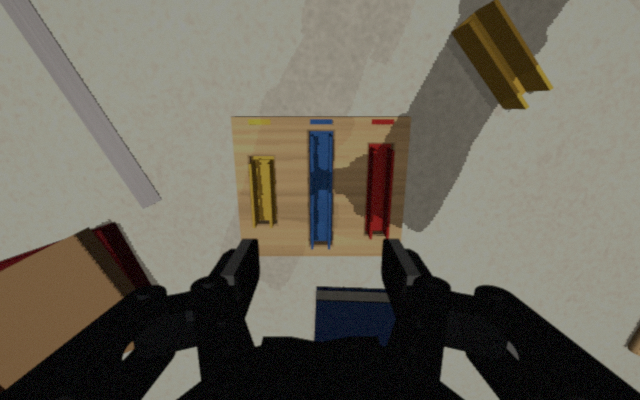

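View pics/side20.png

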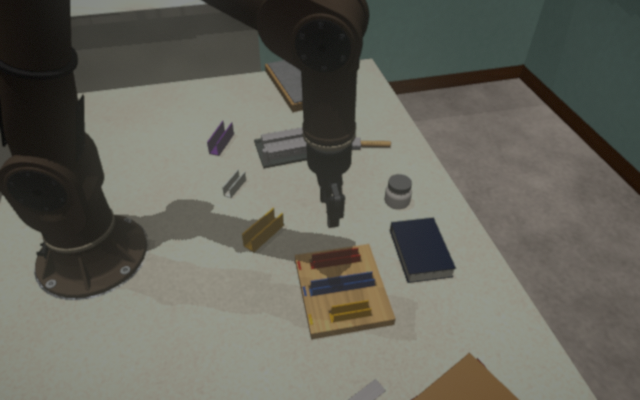

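```bash
python3 -c "
from h import *
print(r.job_done())"
```

```text
the job is handed in; nothing more can be done
None
```

All three channels are in their own pockets, open side up and flat. I placed them in the order blue, red, yellow, and the job took about 26 s of the 72 s allowed. I lowered each one to the pocket floor before letting go.

**Which yellow:** of the two yellow channels I took the smaller, about 80 mm long, at top-view pixel (291,247). I left the larger yellow one at (335,280), as well as the purple and white ones.

**Seating:** the last wrist-camera depth check read rim heights of 41.3–41.6 mm (42 expected) and inner floors at about 12.8 mm (13 expected). Centres and angles were within about 0.7 mm and 0.1° of the pockets for red and yellow. For blue the reading was about 2 mm and 0.5° off along its length, with an apparent 0.6° side slope. I put that down to its shaded, only partly masked image, since its rim and floor heights match a full seat.

**Bystanders:** the final side picture shows the book, jar and visible part of the brush at the same pixels as at the start. The arm hid part of the brush in that picture.

**Forces and tilt:** every wrist force I read was under about 2 N; I read it only at the end of each move. The tool picked up a tilt of up to 1.4° during the moves, which did not affect the seating. The gripper finished open and well clear of everything.

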